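# Clamp the filtration manifold with its U-bolt

## Robot

A 6-joint arm with a two-finger parallel gripper is mounted at the origin on the work surface. World frame = base frame: x ahead of the robot, y to its left, z up, the work surface at z = 0. Lengths are in mm, angles in rad, forces in N, time in s.
With the tool pointing down it reaches from about 400 to 925 mm from the base axis. Payload 12.5 kg.
Tool frame: the origin (TCP) lies midway between the tips of the shut fingers; the grasp point (between the pads) lies 19 mm behind it (env.pinch_z is the z of the grasp point in the tool frame, in mm); z points along the fingers, y is the line along which they close (so a half turn about z gives the same grasp; the last joint's range is limited). The gripper opens to 95 mm and grips with 3 to 60 N. Pads are 20 mm wide; open, the fingers measure 119 mm over their backs; the gripper's body (75 mm by 180 mm) begins 59 mm behind the grasp point.
Start: joints at [1.118, 0.491, 1.559, -0, 1.092, -0.106], TCP at [212.415, 587.815, 214.661] pointing down, gripper open.
Joint ranges: [-3.1, 3.1], [-0.84, 2.19], [0.05, 2.79], [-1.13, 4.28], [0.06, 2.93], [-2.69, 2.69]. Speed limits (rad/s): [2.22, 2.22, 2.79, 3.14, 3.14, 3.14].

## Interface

Orientations are given as [roll, pitch, yaw] about the fixed x, y, z axes, in that order (R = Rz(yaw) Ry(pitch) Rx(roll)).
In Python, from cell import env, eyes gives the robot as it stands.
- The arm moves only by the shell command python3 -m inch 'ROWS'. ROWS is JSON, a list of rows, each a list of 3 entries, a list of its own where there are three numbers: the shift along the tool's x, y, z in units of 60 mm (1.0 is 60 mm), then the turn about the tool's z in units of 5 degrees (1.0 is 5 degrees), then the closure, from -1 (fully open) to 1 (shut). In form: [[[tx, ty, tz], turn, claw], ...]. A call has exactly 10 rows; each row shifts and turns the commanded pose from where the row before left it, along the tool's axes as they then stand; what a row does not reach is not made up. A row lasts 1/8 s, in which the tool goes at most 62.5 mm and 10.7 degrees, less where a joint would pass 70% of its speed; a pose out of reach is approached as far as the arm can. A call is refused whole if a number of a shift passes 1 or a number of a turn 1, either way. A call with a gripper value outside its range is refused whole. The fingers move at their own pace and stop on an object; the grip force is fixed at half the most. Time passes only in rows, so rows that do not move let the fingers close, or fill a call up. It gives the time, the measured TCP pose, the force, the opening and the grip force at its end, in the units of the state.
- env.state(): the state, without advancing time (a new reading comes with each control period).
- eyes.read_camera(name): name is "side" or "top"; returns a dict with "pixels" (480x640x3 uint8, red, green, blue), "fx", "fy", "cx", "cy" (pixels), "extrinsics" (4x4, takes a point from world to camera coordinates). Camera axes: x right, y down, z forward; pixel columns grow to the right and rows downward; lengths in mm; the calibration is good to about 2 mm. A picture is of the moment at which its call begins. There is no depth.
- env.job_done(): hands the job in; it is judged then, once.
Trained networks look in a picture, given as the dict that the camera call returned (one of the last four; its "shot" number tells which), for a name from the list of things; names that differ only in an ending like _2 or _b are one class to them, and where a whole thing is asked for, a point or a joint stands for the part that bears it (a point fixed in the world has none). Each returns a list of dicts, best first, with "score" (0 to 1); they miss things now and then, are a little off and sometimes report something else, mostly with a low value. They report only what shows in the picture. A call takes as long as a camera call.
- eyes.boxes_of(name, picture): "centre" ([row, column] in pixels, amid what is visible of it).
- eyes.cut_out(name, picture): "mask" (480x640 bool, what is visible of it) and "centre" ([row, column] in pixels, amid what is visible of it).
- eyes.spot_point(name, picture): "centre" ([row, column] in pixels: a listed point, or the origin of a listed thing).
The state is a dict: "t": time; "joints": joint angles; "qvel": joint speeds; "tau": joint torques, N m; "eef_pos": TCP position; "tcp_rot": TCP orientation; "ft_force": force on the tool from outside, world axes, zero at the start; "moment": the same for the moment, N m; "opening": opening from 0.0 (shut) to 1.0 (fully open); "grip_force": force on a finger pad.
Only numpy, scipy, OpenCV 4.12 (cv2) and the standard library are available. Lean on these libraries where they do the work, as an engineer would, in place of code of your own. Each camera call takes 0.05 s, during which the arm holds its last target. There are 200 camera calls.

## Task

The end of the steel filtration manifold is not yet clamped to its open support: take the larger U-bolt out of the foam block, pass its legs down astride the pipe, feel for the two holes in the support plate, and press it through the spring clips until the bow bears fully home on the pipe, upright, then let go. Be gentle: push on the pipe or the plate with no more than 40 N, and leave the small U-bolt and everything else on the bench where it is.

Things in the scene. Friction and masses are not known exactly. Their poses are not given: they have to be found in the camera images.
- ubolt: Larger U-bolt, 0.09-0.14 kg, plain steel bar 8 mm thick: two straight legs with round tips and a half-round bow. 75 mm tall, 43 mm wide outside, 27 inside. Origin midway between the leg tips; z up to the bow, y from leg to leg (legs at y = +-17.5 mm), x square to its plane. Starts upright, legs 25 mm deep in loose sockets of the foam block. Legs straight up to z = 53.5 mm.
- bow (a point): Outside top of the larger U-bolt's bow, 75 mm above the leg tips. Grip over the outside of both legs, fingers closing along the U-bolt's y: fingertips at z = 35 mm above the leg tips or higher clear the foam and, at the end, the support plate (then level with z = 32 mm). The bow's top also stays free for pushing.
- manifold: Fixed steel manifold. Origin on the bench below the pipe axis, z up, x along the pipe. Pipe 25 mm thick, axis 68.5 mm up. Blank cap at x = -65 mm; funnels 48 mm wide, rims 178 mm up, at x = 135 and 215; a second support, its U-bolt already fitted, at x = 268. The open support is a fixed grey hat bracket under the pipe near x = 0: level plate 64 mm along the pipe, 70 mm wide.
- plate_mid (a point): Point on the pipe's line, 46 mm up, level with the open support's plate top; same axes as the manifold. The 6 mm plate is open below with two chamfered 10 mm holes at y = +17.5 and -17.5 mm, either side of the pipe. The support was set by hand and is not measured: both holes share one x, anywhere from -10 to +10 mm of this point. A black saddle 24 mm wide fills the gap under the pipe.
- pipe_top (a point): Top line of the pipe, 81 mm up, above the manifold's origin; same axes. The U-bolt's x goes along the pipe, either way round. Under each hole, 10 mm below the plate top, a spring wire rubs on the leg: pushing both legs on through takes about 5 to 25 N in all, and the wires hold the U-bolt where it is left. Fully home the bow rests on the pipe: U-bolt origin 14 mm, bow 89 mm above the bench.
- foam: White foam packing block, 110 x 100 x 40 mm, fixed. Origin at the centre of its underside, z up. The larger U-bolt stands at x = -25 mm, the small one at x = +30 mm, legs apart along y.
- small_ubolt: Small U-bolt of 6 mm bar, 55 mm tall, 28 mm wide, for another pipe; stays in the foam block. Origin midway between its leg tips.
- reagent: Amber glass bottle, 60 mm wide, 125 mm high, black cap. Origin under its centre.
- jar: White plastic jar, 56 mm wide, 60 mm high. Origin under its centre.
- beaker: Glass beaker, 64 mm wide, 85 mm high. Origin under its centre.
- spanner: Steel spanner, 150 mm long, lying flat.
- slide_box: Grey slide box, 85 x 50 x 35 mm. Origin under its centre.
- timer: White bench timer, 65 x 65 x 22 mm. Origin under its centre.

How it is judged:
By the outcome, as a careful person would: the job done as asked, in the order asked, and still so for the second after the job is handed in, with the robot touching nothing.
It also fails if it takes over 67 s, if anything falls off the work surface, if the arm or the gripper's body presses on something with over 40 N, if the wrist force passes 120 N, or if a joint passes its speed limit or range.

## Working session

There is one attempt and no reset: what is moved stays moved. The work goes in short steps, Python scripts to look and compute and a shell command to move; the robot and the scene stay as the last step left them, time stands still between calls to the robot, and variables do not carry over. Pictures are saved under pics/ and viewed, at most 10 in all, crops included, and the job is handed in when it is done.

```bash
ls; mkdir -p pics
python3 - <<'E'
from cell import env, eyes
import cv2,numpy as np
s=env.state();print(s)
for c in("side","top"):
    p=eyes.read_camera(c);cv2.imwrite(f"pics/{c}0.png",p["pixels"][:,:,::-1])
    print(c,p["fx"],p["cx"],p["cy"],np.round(p["extrinsics"],3).tolist())
    for n in["ubolt","bow","plate_mid","pipe_top","manifold","foam","small_ubolt"]:
        print(n,[(np.round(d["centre"],1).tolist(),round(d["score"],2)) for d in eyes.spot_point(n,p)[:3]])
E
```

```text
pics
{'t': 0.0, 'joints': array([ 1.11841214e+00,  4.91553622e-01,  1.55948250e+00,  1.73236516e-05,
        1.09167228e+00, -1.05609843e-01]), 'qvel': array([-3.94195700e-04,  3.33787183e-04, -4.08569071e-04, -1.10821089e-03,
        5.22208715e-04,  7.48311077e-05]), 'tau': array([-9.62730774e-04, -6.12654161e+01, -2.58176619e+01,  6.92340592e-02,
        4.83113027e-02, -7.35503886e-05]), 'eef_pos': array([212.28562108, 587.5747436 , 214.05405236]), 'tcp_rot': array([-3.14048475e+00, -1.32892752e-04,  2.79481024e+00]), 'ft_force': array([-0.0927427 , -0.70130822, -0.85047776]), 'moment': array([ 9.63206508e-05,  1.35330392e-02, -5.06288861e-02]), 'grip_force': 0.0, 'opening': 1.0013369038805713}
side 587.9055262155618 319.06189343412865 237.17497166700153 [[-0.964, -0.265, -0.014, 593.373], [-0.17, 0.659, -0.733, 82.82], [0.203, -0.704, -0.681, 1082.291], [0.0, 0.0, 0.0, 1.0]]
ubolt [([340.7, 333.0], 0.74)]
bow [([305.4, 332.5], 0.56)]
plate_mid [([212.6, 375.9], 0.73)]
pipe_top [([200.8, 372.9], 0.57)]
manifold [([232.3, 372.8], 0.71)]
foam [([341.2, 318.8], 0.88)]
small_ubolt [([332.9, 300.0], 0.4)]
top 444.4393657565655 321.1875291562765 234.17241651826458 [[0.029, -0.999, 0.022, 57.341], [-0.985, -0.032, -0.171, 614.0], [0.171, -0.017, -0.985, 1063.592], [0.0, 0.0, 0.0, 1.0]]
ubolt [([273.4, 242.4], 0.41)]
bow [([268.5, 236.0], 0.64)]
plate_mid [([276.3, 353.7], 0.92), ([277.5, 357.7], 0.44)]
pipe_top [([274.6, 356.2], 0.71)]
manifold [([279.9, 354.0], 0.84)]
foam [([263.6, 242.7], 0.91)]
small_ubolt []
```

```bash
cat > h.py <<'E'
from cell import env, eyes
import cv2,numpy as np
def P(p):
    K=np.array([[p["fx"],0,p["cx"]],[0,p["fy"],p["cy"]],[0,0,1]]);return K@np.array(p["extrinsics"])[:3]
def tri(Ps,rc):
    X=cv2.triangulatePoints(Ps[0],Ps[1],np.array(rc[0][::-1],float).reshape(2,1),np.array(rc[1][::-1],float).reshape(2,1));return (X[:3]/X[3]).ravel()
def onz(P_,rc,z):
    A=[];b=[]
    for k,v in((0,rc[1]),(1,rc[0])):
        r=P_[k]-v*P_[2];A.append(r[:2]);b.append(-r[2]*z-r[3])
    return np.linalg.solve(A,b)
def proj(P_,X):
    x=P_@np.append(X,1);return x[[1,0]]/x[2]
E
python3 - <<'E'
from h import *
ps=[eyes.read_camera(c) for c in("side","top")];Ps=[P(p) for p in ps]
for n,z in[("ubolt",15),("bow",90),("plate_mid",46),("pipe_top",81),("manifold",0),("foam",0),("small_ubolt",15),("reagent",0),("jar",0),("beaker",0),("spanner",0),("slide_box",0),("timer",0)]:
    r=[eyes.spot_point(n,p) for p in ps]
    o=[np.round(onz(Q,x[0]["centre"],z)) if x else None for Q,x in zip(Ps,r)]
    print(n,[x[0]["score"].__round__(2) if x else None for x in r],o,np.round(tri(Ps,[x[0]["centre"] for x in r]),1) if all(r) else '')
for p,n in zip(ps,("side","top")):
    im=p["pixels"][:,:,::-1]
    r0,c0=(180,220) if n=="side" else (160,170)
    cv2.imwrite(f"pics/{n}c.png",cv2.resize(im[r0:r0+200,c0:c0+266],None,fx=3,fy=3,interpolation=cv2.INTER_CUBIC))
E
```

```text
ubolt [0.6, 0.56] [array([511., 287.]), array([499., 272.])] [5.089e+02 2.756e+02 3.000e-01]
bow [0.73, 0.59] [array([517., 277.]), array([516., 282.])] [515.5 280.9  95. ]
plate_mid [0.85, 0.67] [array([508., -22.]), array([502., -15.])] [505.  -13.8  52.9]
pipe_top [0.69, 0.59] [array([510.,  -9.]), array([503., -11.])] [508.1 -11.   79.3]
manifold [0.63, 0.85] [array([508.,  -5.]), array([504.,  -3.])] [506.3  -2.6   2.4]
foam [0.69, 0.69] [array([536., 283.]), array([540., 289.])] [536.1 287.8   6.4]
small_ubolt [0.63, 0.52] [array([570., 284.]), array([565., 289.])] [566.7 288.5  21. ]
reagent [0.77, 0.62] [array([734.,   8.]), array([739.,   4.])] [738.    2.8  -4.8]
jar [0.74, 0.8] [array([664., 410.]), array([657., 414.])] [659.7 413.2   5.2]
beaker [0.76, 0.69] [array([743., 140.]), array([736., 145.])] [738.  145.7   6.2]
spanner [0.73, 0.73] [array([673., 252.]), array([679., 237.])] [680.9 239.1 -17.5]
slide_box [0.71, 0.71] [array([500., 432.]), array([497., 436.])] [498.2 434.6   5.7]
timer [0.8, 0.66] [array([ 730., -223.]), array([ 718., -215.])] [ 722.4 -212.4    7.9]
```

View pics/side0.png

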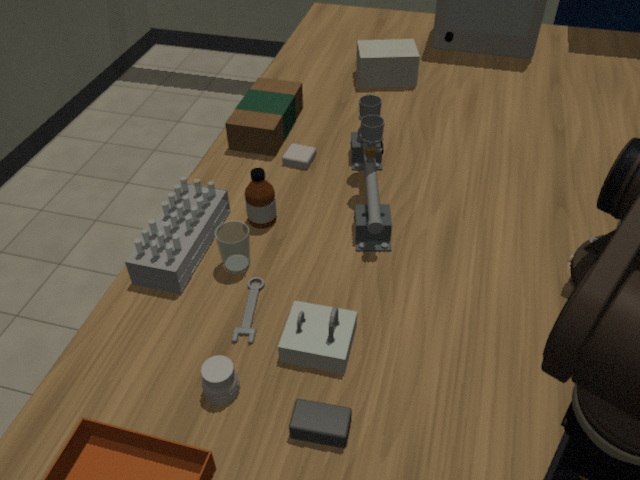

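View pics/top0.png

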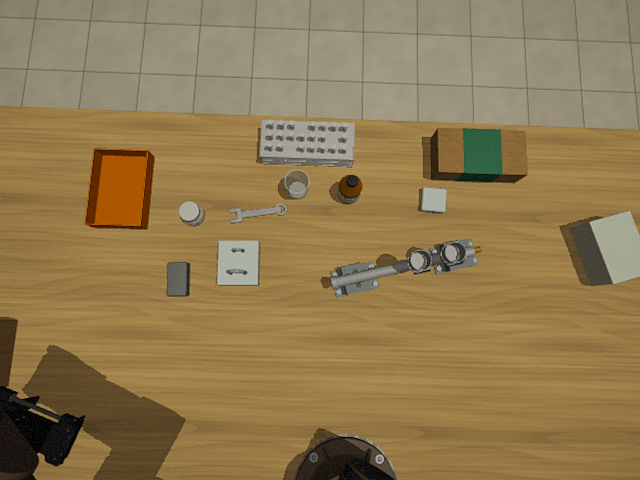

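The side view shows the foam at about (338,318), with the larger U-bolt at (322,333), and the open support at (225,374). In the top view the foam is at (263,238), the larger bow at (271,236), and the pipe runs from (283,330) to (250,455).

View pics/sidec.png

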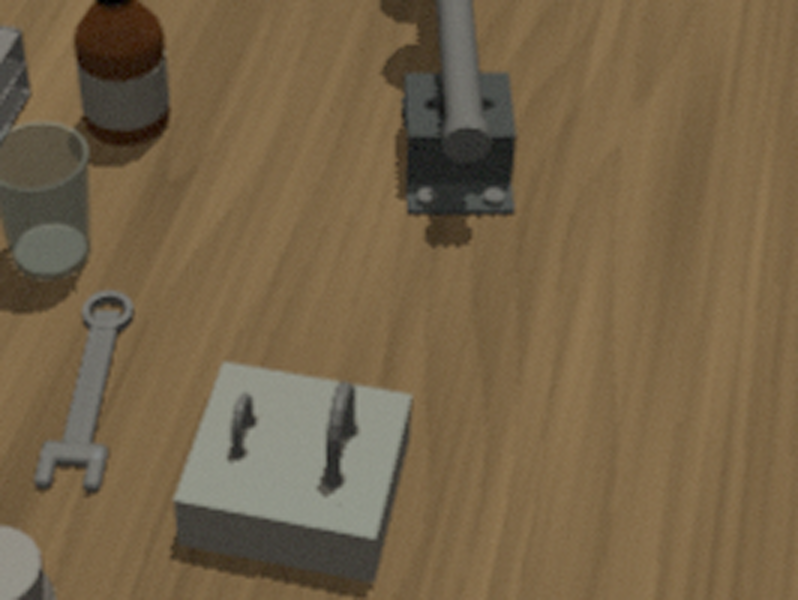

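View pics/topc.png

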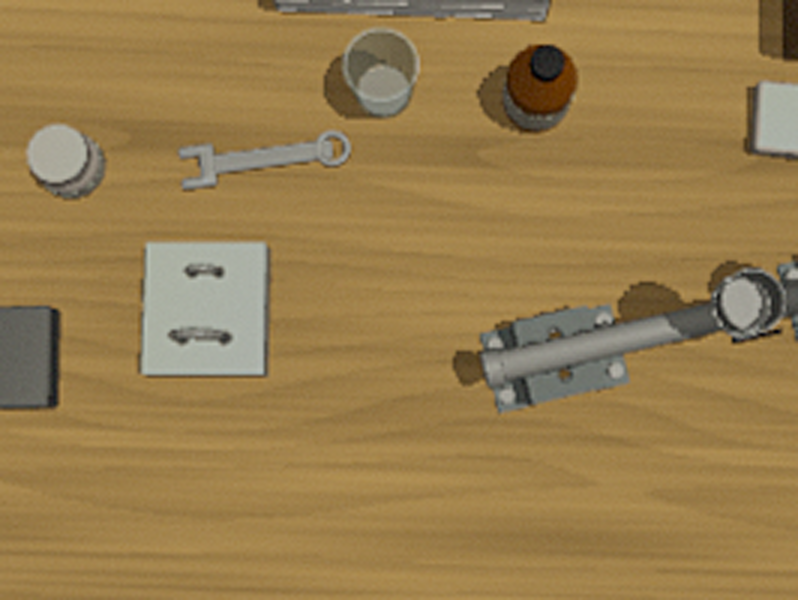

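The side crop shows both plate holes as dark spots, at about (434,104) and (489,105). In the top crop they are at (557,332) and (566,375). The foam's edges and both bows are clear in both crops.

Run:
```python
from h import *
ps=[eyes.read_camera(c) for c in("side","top")];Ps=[P(p) for p in ps]
S=lambda u,v:[180+(v+.5)/3-.5,220+(u+.5)/3-.5]
T=lambda u,v:[160+(v+.5)/3-.5,170+(u+.5)/3-.5]
def show(n,s,t,z):
    print(n,np.round(onz(Ps[0],s,z),1) if s else '',np.round(onz(Ps[1],t,z),1),np.round(tri(Ps,[s,t]),1) if s else '')
show("holeA",S(434,104),T(557,332),46);show("holeB",S(489,105),T(566,375),46)
for s,t in(((228,364),(267,242)),((411,397),(267,376)),((376,535),(142,376)),((178,500),(146,242))):show("foam",S(*s),T(*t),40)
show("bow",S(344,383),T(201,333),90)
show("bowL",None,T(172,335),75);show("bowR",None,T(229,336),75)
show("fun1",[126,372],[259.5,418.5],178);show("fun2",[104,370.5],[252.5,452],178)
# dark hole centroids and funnels precise
big=cv2.resize(ps[1]["pixels"][225:305,310:490,::-1],None,fx=4.4,fy=4.4,interpolation=cv2.INTER_CUBIC)
cv2.imwrite("pics/pipe_top.png",big)
big=cv2.resize(ps[0]["pixels"][90:260,330:410,::-1],None,fx=3.5,fy=3.5,interpolation=cv2.INTER_CUBIC)
b2=cv2.resize(ps[0]["pixels"][290:390,265:365,::-1],None,fx=5.5,fy=5.5,interpolation=cv2.INTER_CUBIC)[:,:500]
o=np.zeros((600,790,3),np.uint8);o[:595,:280]=big;o[:550,285:785]=b2
cv2.imwrite("pics/pipe_side.png",o)
```

```text
holeA [524.   -7.8] [524.3 -11.8] [524.7 -12.1  42.2]
holeB [488.7 -15.8] [489.  -19.8] [489.3 -20.2  42.3]
foam [591.2 237.5] [593.2 233.2] [593.1 233.6  35.3]
foam [484.8 234.8] [481.1 227.3] [484.3 228.6  32.5]
foam [482.  330.3] [478.  330.1] [480.5 330.4  40.4]
foam [589.1 335.3] [589.9 334.5] [589.6 334.6  39. ]
bow [513.3 275.5] [510.7 275.3] [512.4 275.5  90.1]
bowL  [509.7 301. ] 
bowR  [510.3 255.3] 
fun1 [ 537.9 -120.4] [ 540.2 -138.7] [ 541.8 -142.   164.3]
fun2 [ 557.8 -202. ] [ 558.2 -213.6] [ 560.  -216.2  169.6]
```

View pics/pipe_top.png

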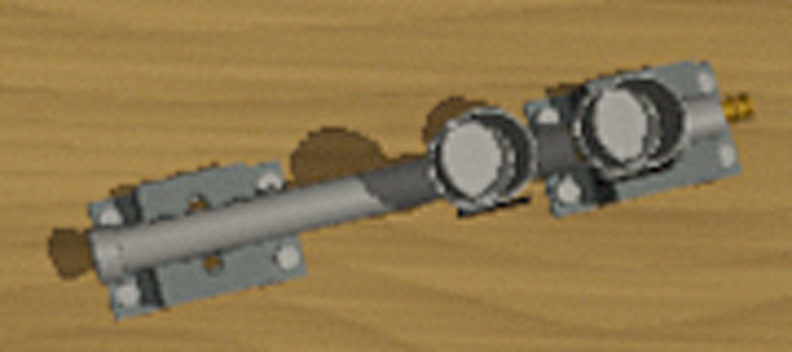

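The top crop shows funnel rims at about (482,158) and (631,123), and the holes at about (196,202) and (211,263). That puts the pipe's yaw at about -77° and the hole midpoint near (506.6, -14). The U-bolt is near (511.5, 279.5), with the foam at yaw 1.8°.

```bash
python3 -m inch '[[[-0.8,-0.39,0],0,-1],[[-0.8,-0.39,0],0,-1],[[-0.8,-0.39,0],0,-1],[[-0.8,-0.39,0],0,-1],[[-0.8,-0.39,0],0,-1],[[-0.8,-0.39,0],0,-1],[[-0.8,-0.39,0],0,-1],[[-0.8,-0.39,0],0,-1],[[0,0,0],-1,-1],[[0,0,0],-1,-1]]'
```

```text
t: 3.55
eef_pos: [510.4, 280.5, 214.5]
tcp_rot: [3.142, -0.0, 2.971]
ft_force: [-0.4, 0.4, -0.5]
opening: 1.004
grip_force: 0.0
```

```bash
python3 -m inch '[[[0,0,0.3],-1,-1],[[0,0,0.3],-1,-1],[[0,0,0.3],-0.34,-1],[[0,0,0.3],0,-1],[[0,0,0.2],0,-1],[[0,0,0.2],0,-1],[[0,0,0],0,-0.3],[[0,0,0],0,-0.3],[[0,0,0],0,-0.3],[[0,0,0],0,-0.3]]'
python3 - <<'E'
from h import *
s=env.state();print(s["eef_pos"],s["tcp_rot"],s["opening"])
p=eyes.read_camera("side");q=eyes.read_camera("top")
a=cv2.resize(p["pixels"][230:380,240:420,::-1],None,fx=2.2,fy=2.2,interpolation=cv2.INTER_CUBIC)
b=cv2.resize(q["pixels"][190:340,150:330,::-1],None,fx=2.2,fy=2.2,interpolation=cv2.INTER_CUBIC)
cv2.imwrite("pics/g1.png",np.hstack([a,b]))
E
```

```text
t: 4.8
eef_pos: [510.1, 281.3, 119.0]
tcp_rot: [3.141, 0.001, -3.11]
ft_force: [0.1, -0.2, 0.0]
opening: 0.667
grip_force: 0.0
[510.05287177 281.3272604  119.02414698] [ 3.14127069e+00  6.27004904e-04 -3.10967192e+00] 0.6665248716384866
```

View pics/g1.png

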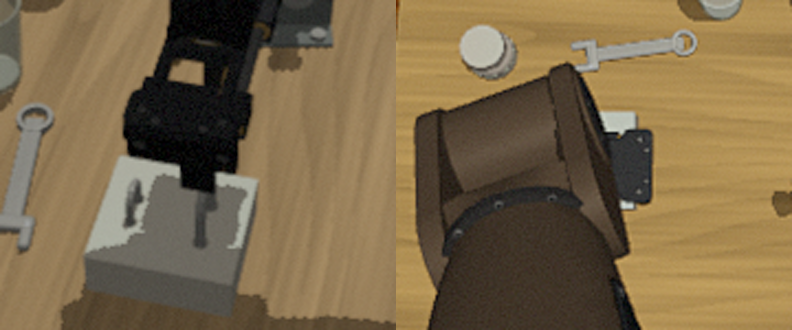

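The side crop shows the finger at about (198,190), directly above the larger U-bolt at (203,220), and the small U-bolt is well clear. In the top crop the arm hides the bolt. Descending to grasp.

```bash
python3 -m inch '[[[0,0,0.28],0,-0.3],[[0,0,0.28],0,-0.3],[[0,0,0.28],0,-0.3],[[0,0,0.16],0,-0.3],[[0,0,0.12],0,-0.3],[[0,0,0],0,-0.3],[[0,0,0],0,0.1],[[0,0,0],0,0.1],[[0,0,0],0,0.1],[[0,0,0],0,0.1]]'
```

```text
t: 6.15
eef_pos: [510.1, 281.4, 51.7]
tcp_rot: [3.141, 0.001, -3.11]
ft_force: [0.1, 1.1, 1.2]
opening: 0.449
grip_force: 0.9
```

```bash
python3 -m inch '[[[0,0,0],0,0.2],[[0,0,0],0,0.3],[[0,0,0],0,0.5],[[0,0,0],0,1],[[0,0,0],0,1],[[0,0,0],0,1],[[0,0,0],0,1],[[0,0,0],0,1],[[0,0,0],0,1],[[0,0,0],0,1]]'
```

```text
t: 7.4
eef_pos: [510.1, 281.4, 51.6]
tcp_rot: [3.141, 0.0, -3.11]
ft_force: [0.8, 2.8, 5.2]
opening: 0.444
grip_force: 30.0
```

Gripped at 42 mm with 30 N. Lifting and turning.

```bash
python3 -m inch '[[[0,0,-0.3],0,1],[[0,0,-0.5],0,1],[[0,0,-0.5],1,1],[[0,0,-0.5],1,1],[[0,0,0],1,1],[[0,0,0],1,1],[[0,0,0],1,1],[[0,0,0],1,1],[[0,0,0],1,1],[[0,0,0],1,1]]'
```

```text
t: 8.65
eef_pos: [509.5, 280.8, 160.0]
tcp_rot: [-3.141, -0.0, 2.473]
ft_force: [0.3, 0.1, -1.0]
opening: 0.442
grip_force: 30.0
```

```bash
python3 -m inch '[[[0,0,0],1,1],[[0,0,0],1,1],[[0,0,0],1,1],[[0,0,0],1,1],[[0,0,0],1,1],[[0,0,0],1,1],[[0,0,0],1,1],[[0,0,0],0.7,1],[[0,0,0],0,1],[[0,0,0],0,1]]'
python3 - <<'E'
from h import *
s=env.state();y=s["tcp_rot"][2];d=np.array([506.6,-14])-s["eef_pos"][:2];c,k=np.cos(y),np.sin(y)
print(s["eef_pos"],np.degrees(y),s["opening"],[d@[c,k]/60,d@[k,-c]/60])
E
```

```text
t: 9.9
eef_pos: [509.8, 281.1, 159.7]
tcp_rot: [-3.141, 0.0, 1.805]
ft_force: [0.2, 0.3, -2.0]
opening: 0.442
grip_force: 30.0
[509.78355263 281.05682114 159.71234446] 103.40303738367334 0.44227061985468996 [np.float64(-4.771376452722332), np.float64(-1.1915143255300593)]
```

```bash
python3 -m inch '[[[-0.53,-0.132,0],0,1],[[-0.53,-0.132,0],0,1],[[-0.53,-0.132,0],0,1],[[-0.53,-0.132,0],0,1],[[-0.53,-0.132,0],0,1],[[-0.53,-0.132,0],0,1],[[-0.53,-0.132,0],0,1],[[-0.53,-0.132,0],0,1],[[-0.53,-0.132,0],0,1],[[0,0,0],0,1]]'
python3 - <<'E'
from h import *
s=env.state();e=s["eef_pos"];yw=s["tcp_rot"][2];print(e,np.degrees(yw))
p=eyes.read_camera("side");q=eyes.read_camera("top");Q=P(p)
u=np.array([np.sin(yw),-np.cos(yw),0])  # tool y
o=np.array([e[0],e[1],e[2]-37])
for n,X in(("tcp",e),("tipA",o+17.5*u),("tipB",o-17.5*u)):print(n,np.round(X,1),np.round(proj(Q,X),1),np.round(proj(P(q),X),1))
for n in("ubolt","bow","plate_mid","pipe_top"):
  for pic in(p,q):print(n,[(np.round(d["centre"],1),round(d["score"],2)) for d in eyes.spot_point(n,pic)[:1]])
a=cv2.resize(p["pixels"][120:270,300:430,::-1],None,fx=4,fy=4,interpolation=cv2.INTER_CUBIC)
b=cv2.resize(q["pixels"][220:370,320:385,::-1],None,fx=4,fy=4,interpolation=cv2.INTER_CUBIC)
cv2.imwrite("pics/h1.png",np.hstack([a,b]))
E
```

```text
t: 11.15
eef_pos: [506.5, -15.3, 159.6]
tcp_rot: [-3.142, 0.0, 1.802]
ft_force: [1.0, 0.1, -1.6]
opening: 0.443
grip_force: 30.0
[506.4964861  -15.30997038 159.56839513] 103.2385970062365
tcp [506.5 -15.3 159.6] [166.7 376.8] [273.7 361.7]
tipA [523.5 -11.3 122.6] [182.5 366.5] [267.7 358.3]
tipB [489.5 -19.3 122.6] [182.7 385. ] [282.5 361.6]
ubolt [(array([181.2, 376.7]), 0.8)]
ubolt []
bow [(array([145.5, 375.9]), 0.77)]
bow []
plate_mid [(array([211.8, 371.2]), 0.83)]
plate_mid []
pipe_top [(array([201.8, 371.6]), 0.88)]
pipe_top []
```

View pics/h1.png

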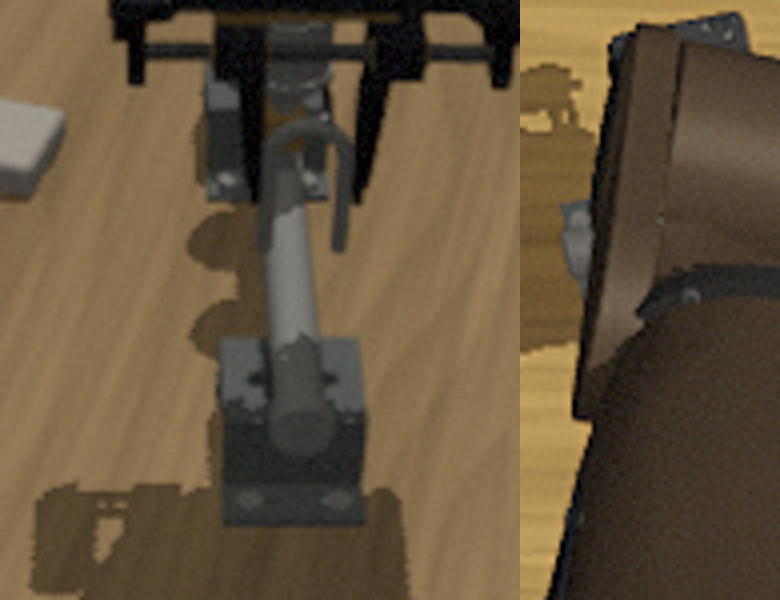

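The side crop shows the legs astride the pipe, tips at about (264,252) and (340,252). That matches the prediction within half a pixel, so the side camera agrees with the arm. Holes are at about (260,380) and (333,378). Lowering astride the pipe.

```bash
python3 -m inch '[[[0.025,0.005,0.2],0,1],[[0,0,0.2],0,1],[[0,0,0.2],0,1],[[0,0,0.1],0,1],[[0,0,0.06],0,1],[[0,0,0.06],0,1],[[0,0,0.06],0,1],[[0,0,0.06],0,1],[[0,0,0.05],0,1],[[0,0,0],0,1]]'
```

```text
t: 12.9
eef_pos: [506.4, -12.1, 99.8]
tcp_rot: [-3.141, -0.0, 1.803]
ft_force: [-0.1, -0.1, -0.3]
opening: 0.442
grip_force: 30.0
```

```bash
python3 -m inch '[[[0,0,0.05],0,1],[[0,0,0.05],0,1],[[0,0,0.05],0,1],[[0,0,0.05],0,1],[[0,0,0.05],0,1],[[0,0,0.015],0,1],[[0,0,0.015],0,1],[[0,0,0.015],0,1],[[0,0,0.01],0,1],[[0,0,0],0,1]]'
python3 - <<'E'
from h import *
print(env.state()["eef_pos"],env.state()["ft_force"],env.state()["moment"])
E
```

```text
t: 14.15
eef_pos: [506.5, -12.1, 81.7]
tcp_rot: [3.142, -0.0, 1.804]
ft_force: [-0.6, 0.6, -1.1]
opening: 0.444
grip_force: 30.0
[506.50632564 -12.12702369  81.7100832 ] [-0.59570912  0.55978907 -1.12137585] [-0.0774538   0.0164553  -0.02353699]
```

```bash
python3 -m inch '[[[0,0,0.01],0,1],[[0,0,0.01],0,1],[[0,0,0.01],0,1],[[0,0,0.01],0,1],[[0,0,0.01],0,1],[[0,0,0],0,1],[[0,0,0],0,1],[[0,0,0],0,1],[[0,0,0],0,1],[[0,0,0],0,1]]'
python3 - <<'E'
from h import *
print(env.state()["eef_pos"],env.state()["ft_force"],env.state()["moment"])
E
```

```text
t: 15.4
eef_pos: [506.5, -12.1, 78.7]
tcp_rot: [3.142, -0.0, 1.803]
ft_force: [-0.9, -0.8, -1.4]
opening: 0.443
grip_force: 30.0
[506.51656867 -12.14892132  78.70968403] [-0.87249655 -0.80123204 -1.39117059] [-0.05762522  0.00149917  0.01274439]
```

```bash
python3 -m inch '[[[0,0,0.012],0,1],[[0,0,0.012],0,1],[[0,0,0.012],0,1],[[0,0,0.012],0,1],[[0,0,0.012],0,1],[[0,0,0.012],0,1],[[0,0,0.012],0,1],[[0,0,0.012],0,1],[[0,0,0],0,1],[[0,0,0],0,1]]'
```

```text
t: 16.65
eef_pos: [506.5, -12.1, 73.0]
tcp_rot: [3.141, -0.0, 1.803]
ft_force: [0.7, -0.8, -1.4]
opening: 0.442
grip_force: 30.0
```

Both legs are in the holes with no side force. Next, press through the clips.

```bash
python3 -m inch '[[[0,0,0.015],0,1],[[0,0,0.015],0,1],[[0,0,0.015],0,1],[[0,0,0.015],0,1],[[0,0,0.015],0,1],[[0,0,0.015],0,1],[[0,0,0],0,1],[[0,0,0],0,1],[[0,0,0],0,1],[[0,0,0],0,1]]'
```

```text
t: 17.9
eef_pos: [506.6, -12.2, 68.0]
tcp_rot: [3.141, 0.0, 1.803]
ft_force: [-1.6, -0.2, 7.9]
opening: 0.443
grip_force: 30.0
```

```bash
python3 -m inch '[[[0,0,0.025],0,1],[[0,0,0.025],0,1],[[0,0,0.025],0,1],[[0,0,0.025],0,1],[[0,0,0.025],0,1],[[0,0,0.025],0,1],[[0,0,0.025],0,1],[[0,0,0.015],0,1],[[0,0,0],0,1],[[0,0,0],0,1]]'
```

```text
t: 19.15
eef_pos: [506.6, -12.2, 56.3]
tcp_rot: [3.141, 0.0, 1.803]
ft_force: [-0.9, -0.8, 2.7]
opening: 0.442
grip_force: 30.0
```

```bash
python3 -m inch '[[[0,0,0.015],0,1],[[0,0,0.015],0,1],[[0,0,0.015],0,1],[[0,0,0.015],0,1],[[0,0,0.01],0,1],[[0,0,0.005],0,1],[[0,0,0.005],0,1],[[0,0,0],0,1],[[0,0,0],0,1],[[0,0,0],0,1]]'
```

```text
t: 20.4
eef_pos: [506.6, -12.2, 51.4]
tcp_rot: [3.141, -0.0, 1.803]
ft_force: [-1.2, -1.2, 4.0]
opening: 0.442
grip_force: 30.0
```

```bash
python3 -m inch '[[[0,0,0.005],0,1],[[0,0,0.005],0,1],[[0,0,0.003],0,1],[[0,0,0.003],0,1],[[0,0,0.003],0,1],[[0,0,0],0,1],[[0,0,0],0,1],[[0,0,0],0,1],[[0,0,0],0,1],[[0,0,0],0,1]]'
```

```text
t: 21.65
eef_pos: [506.7, -12.2, 50.8]
tcp_rot: [3.141, 0.0, 1.804]
ft_force: [-2.8, -0.4, 14.4]
opening: 0.443
grip_force: 30.0
```

```bash
python3 -m inch '[[[0,0,0.003],0,1],[[0,0,0.003],0,1],[[0,0,0.002],0,1],[[0,0,0],0,1],[[0,0,0],0,1],[[0,0,0],0,1],[[0,0,0],0,1],[[0,0,0],0,1],[[0,0,0],0,1],[[0,0,0],0,1]]'
```

```text
t: 22.9
eef_pos: [506.7, -12.2, 50.8]
tcp_rot: [3.141, 0.0, 1.804]
ft_force: [-4.3, -0.4, 19.1]
opening: 0.444
grip_force: 30.0
```

The bow no longer moves as the force rises to 19 N, so it is home. Releasing and rising.

```bash
python3 -m inch '[[[0,0,-0.008],0,1],[[0,0,0],0,-0.3],[[0,0,0],0,-0.3],[[0,0,0],0,-0.3],[[0,0,0],0,-0.3],[[0,0,0],0,-0.3],[[0,0,-0.1],0,-0.3],[[0,0,-0.4],0,-0.3],[[0,0,-0.6],0,-0.3],[[0,0,-0.6],0,-0.3]]'
python3 - <<'E'
from h import *
s=env.state();print(s["eef_pos"],s["opening"])
p=eyes.read_camera("side");Q=P(p)
print(proj(Q,[506.7,-12.2,89]),[(np.round(d["centre"],1),round(d["score"],2)) for d in eyes.spot_point("bow",p)[:1]])
a=cv2.resize(p["pixels"][150:350,260:430,::-1],None,fx=3,fy=3,interpolation=cv2.INTER_CUBIC)
cv2.imwrite("pics/end.png",a)
E
```

```text
t: 24.15
eef_pos: [506.4, -12.1, 153.6]
tcp_rot: [-3.142, -0.0, 1.803]
ft_force: [1.0, -0.5, -0.5]
opening: 0.651
grip_force: 0.0
[506.35289291 -12.13090625 153.63785466] 0.6507909557393652
[197.42487926 374.44650288] [(array([193.7, 370.6]), 0.76)]
```

View pics/end.png

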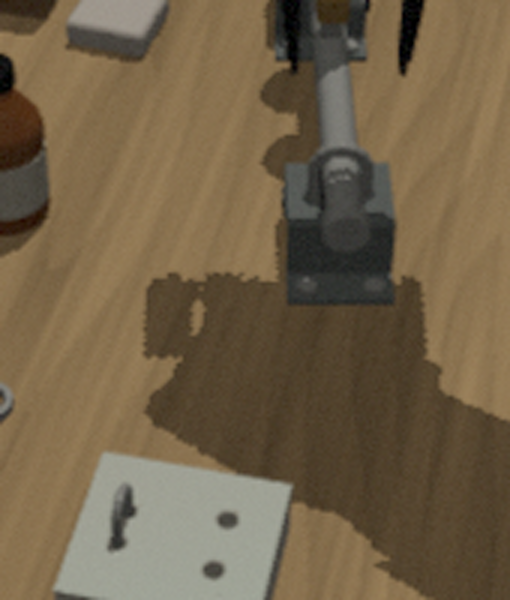

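The picture shows the U-bolt upright astride the pipe, with the bow top at about (342,148), down on the pipe. The gripper is clear, the small U-bolt is still in the foam, and the larger bolt's sockets are empty.

```bash
python3 -c "
from cell import env
print(env.job_done())"
```

```text
the job is handed in; nothing more can be done
None
```

The larger U-bolt is through both holes and clips and bears on the pipe, upright and released; the wrist force readings peaked at 19 N, and I handed the job in at about 24 s (no verdict was returned).

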